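Refit the hob's control knob

TASK

The one-ring gas hob on the counter has lost its control knob, and three washed spares lie in the tray. First sort out the two broken ones, each with half of its grip bar snapped off, and drop them into the loaf tin. Then take the sound knob, turn it so that its D-shaped bore matches the D-shaped spindle of the hob (pointer towards the burner, at the mark on the deck), push it fully home on the spindle and press it right down against the valve's spring, as when lighting the ring; finish while still holding the knob pressed down, and leave the things standing round about where they are.

Things in the scene. Friction and masses are not known exactly. Their poses are not given: they have to be found in the camera images.
- knob: sound knob, black plastic, 45 g, upright: skirt 44 mm across, 17 mm high, on it a grip bar 13 mm wide (y), 44 long (x), from 17 to 38 mm above the underside, with a white pointer line on its +x half. Origin: centre of underside; z up, x to the pointer end. Underside: blind D bore on the axis, 15 mm deep, 11.2 mm across, flat 2.6 mm from the axis on the +x side, mouth bevelled 2 mm
- knob_pointer (a point): top of the pointer end of the sound knob's grip bar, 22 mm from the knob's axis along its +x, 38 mm above its underside; frame as the knob's
- broken_a: a broken knob (reject): the same 44 mm skirt, same frame, but the pointer half of the grip bar is snapped off; the half left runs from x = -22 to -2 mm, 13 mm wide, z = 17 to 38 mm
- broken_b: a broken knob (reject): the same 44 mm skirt, same frame, but the tail half of the grip bar is snapped off; the half left runs from x = 2 to 22 mm, with the white pointer line on it, 13 mm wide, z = 17 to 38 mm
- tray: shallow aluminium tray 215 (x) x 115 mm, lip 10 mm, floor 3 mm thick, fixed; the three knobs lie in it in a row along x, 65 mm apart, in random order. Origin: centre of underside, at z = 0. It lies between the range's left and right pan supports, which stand 42 mm high and begin at y = 0.106 and y = 0.284
- tin: steel loaf tin for the rejects, open at the top, loose, 0.4 kg, standing on the pan supports of the range: 180 mm long (x), 105 mm wide (y) at the rim, inside floor 166 x 91 mm, rim 62 mm above its underside, floor 3 mm. Origin: centre of the underside
- hob: gas hob, steel, fixed, 225 mm deep (x, away from the robot), 155 wide (y). Origin: centre of underside; deck 40 mm above it. Burner in the rear half, pan support up to 76 mm; bare spindle at x = -78 mm. A small dark mark on the deck, 32 mm behind the spindle (+x), shows where a fitted knob's pointer points. To its right a microwave, 0.27 m high, begins at y = -0.37, its handle at y = -0.33
- stem_tip (a point): centre of the tip of the hob's bare spindle: upright polished steel D-shaft 10 mm across, flat 2 mm from the axis, tip bevelled 1.4 mm, 22 mm above the deck; it does not turn. z up, x to the flat side (towards burner and mark). The knob fits when its x points the same way (to about 8 degrees) and is home when its origin is 15 mm below this point
- stem (a joint): how far the spindle is pressed down into the valve, in m: 0 at rest, 0.004 at the stop. Its spring takes 2.5 N to start and 6 N at the stop
- pepper_mill: wooden pepper mill, 58 mm across, 170 mm high, standing behind the tray; bystander. Origin: centre of the underside
- salt_shaker: glass salt shaker, 44 mm across, 90 mm high, behind the tray; bystander. Origin: centre of the underside
- tea_mug: striped mug, 90 mm across, 88 mm high, on the front left pan support; bystander. Origin: on the underside, within 15 mm of the centre of its body
- sugar_jar: clear jar with a black lid, 79 mm across, 154 mm high, on the counter behind the hob; bystander. Origin: centre of the underside
Mind the look-alikes: they are no part of the job. What is shaped like the broken_b but green or orange is not meant.

How it is judged:
On the way, in this order (a step that is already met when the one before it is completed fails the run):
1. both broken knobs lie in the tin, let go (x of broken_a in the frame of tin between -0.09 and 0.09 m and y of broken_a in the frame of tin between -0.052 and 0.052 m and z of broken_a in the frame of tin between 0 and 0.062 m and x of broken_b in the frame of tin between -0.09 and 0.09 m and y of broken_b in the frame of tin between -0.052 and 0.052 m and z of broken_b in the frame of tin between 0 and 0.062 m and contact force between the fingers and broken_a below 0.1 N and contact force between the fingers and broken_b below 0.1 N), for 0.2 s.
2. the sound knob is home on the spindle (horizontal distance between knob and stem_tip below 0.002 m and z of knob in the frame of stem_tip below -0.0125 m and x of knob_pointer in the frame of stem_tip above 0.019 m), for 0.1 s.
At the end, for the whole second after the job is handed in: sound knob upright (7 deg), home on the spindle (12.5 of 15 mm, within 2 mm of the axis, pointer to the mark within 30 deg), spindle pressed over 3 of its 4 mm, fingers on the knob with over 3 N; both broken knobs inside the tin below its rim, the tin level on the pan supports (all of step 2 and angle between knob's own z axis and vertical below 0.12 rad and value of joint stem above 0.003 m and contact force between the fingers and knob above 3 N and x of broken_a in the frame of tin between -0.09 and 0.09 m and y of broken_a in the frame of tin between -0.052 and 0.052 m and z of broken_a in the frame of tin between 0 and 0.062 m and x of broken_b in the frame of tin between -0.09 and 0.09 m and y of broken_b in the frame of tin between -0.052 and 0.052 m and z of broken_b in the frame of tin between 0 and 0.062 m and angle between tin's own z axis and vertical below 0.15 rad and height (world z) of tin above 0.03 m); the arm keeps its last pose, push and grip.
It fails at once if a bystander (pepper mill, salt shaker, mug, sugar jar) is moved more than 30 mm (distance of any of pepper_mill, salt_shaker, tea_mug, sugar_jar from where it was at the start of the episode above 0.03 m).
It also fails if it takes over 61 s, if anything falls off the work surface, if the arm or the gripper's body presses on something with over 40 N, if the wrist force passes 120 N, or if a joint passes its speed limit or range.

ROBOT

A 6-joint arm with a two-finger parallel gripper is mounted at the origin on a cart in front of the work surface, level with it; the furniture and walls round the work are solid. World frame = base frame: x ahead of the robot, y to its left, z up, the work surface at z = 0. Lengths are in m, angles in rad, forces in N, time in s.
With the tool pointing down it reaches from about 0.3 to 0.875 m from the base axis. Payload 6.4 kg.
Tool frame: the origin (TCP) lies at the very end of the fingers, on their centre line; the grasp point (between the pads) lies 19 mm behind it; z points along the fingers, y is the line along which they close (so a half turn about z gives the same grasp; the last joint's range is limited). The gripper opens to 88 mm and grips with 3 to 60 N. Pads are 18 mm wide; open, the fingers measure 123 mm over their backs; the gripper's body (75 mm by 187 mm) begins 45 mm behind the grasp point.
Start: joints at [1.026, 0.181, 1.607, -0, 1.354, -0.206], TCP at [0.191, 0.542, 0.239] pointing down, gripper open.
Joint ranges: [-2.99, 2.99], [-0.89, 2.07], [0.3, 2.58], [-1.14, 4.28], [0, 2.63], [-3.12, 3.12]. Speed limits (rad/s): [2.57, 2.57, 3.01, 3.14, 3.14, 3.14].

INTERFACE

Orientations are given as a 3x3 rotation matrix whose columns are the frame's x, y, z axes.
In Python, from cell import ctrl, eyes gives the robot as it stands.
- The arm moves only by the shell command python3 -m creep 'ROWS' [OPENING] [FORCE]. ROWS is JSON, a list that holds one entry, the list of rows, each a list of 4 numbers: the shift along the world's x, y, z in units of 25 mm (1.0 is 25 mm), then the turn about the world's z in units of 6 degrees (1.0 is 6 degrees). In form: [[[dx, dy, dz, twist], ...]]. A call has 1 to 20 rows; each row is the pose to reach, as a shift and turn from the pose commanded when the call began; what a row does not reach only later rows make up. A row lasts 1/12 s, in which the tool goes at most 41.7 mm and 7.16 degrees, less where a joint would pass 70% of its speed; a pose out of reach is approached as far as the arm can. A call with a gripper value outside its range is refused whole. OPENING is the opening, from -1 (shut) to 1 (fully open), set as the call begins (- or left out, the last holds). The fingers move at their own pace and stop on an object; FORCE is the grip in N (left out, the last holds). Time passes only in rows, so rows that repeat a pose let the fingers close. It gives the time, the measured TCP pose, the force, the opening and the grip force at its end, in the units of the state.
- ctrl.observe(): the state, without advancing time (a new reading comes with each control period).
- eyes.read_camera(name): name is "scene" or "side" or "wrist"; returns (picture, depth): 400x640x3 uint8, red, green, blue; 400x640 float32, m along the optical axis (not along the pixel's ray), 0 where there is no reading.
- eyes.camera_info(name): a dict with "fx", "fy", "cx", "cy" (pixels), "R" (3x3) and "t" (3): a world point X has camera coordinates R X + t. Camera axes: x right, y down, z forward; pixel columns grow to the right and rows downward; lengths in m; the calibration is good to about 2 mm. A picture is of the moment at which its call begins: read the wrist's pose just before it. camera_info takes no time and is no camera call; for the wrist camera it gives the pose at the moment of the call.
- ctrl.hand_in(): hands the job in; it is judged then, once.
The state is a dict: "time_s": time; "joint_positions": joint angles; "dq": joint speeds; "tau": joint torques, N m; "eef_pos": TCP position; "tcp_rot": TCP orientation; "force": force on the tool from outside, world axes, zero at the start; "wrist_torque": the same for the moment, N m; "gripper_width": opening from 0.0 (shut) to 1.0 (fully open); "finger_force": force on a finger pad.
Only numpy, scipy, OpenCV 4.12 (cv2) and the standard library are available. Lean on these libraries where they do the work, as an engineer would, in place of code of your own. Each camera call takes 0.05 s, during which the arm holds its last target. There are 200 camera calls.

## Working session

There is one attempt and no reset: what is moved stays moved. The work goes in short steps, Python scripts to look and compute and a shell command to move; the robot and the scene stay as the last step left them, time stands still between calls to the robot, and variables do not carry over. Pictures are saved under pics/ and viewed, at most 10 in all, crops included, and the job is handed in when it is done.

```bash
mkdir -p pics; ls; cat > h.py <<'E'
import numpy as np, cv2
from cell import ctrl, eyes
def grab(n):
    ci=eyes.camera_info(n); p,d=eyes.read_camera(n); return p,d,ci
def world(d,ci):
    v,u=np.mgrid[:400,:640]
    c=np.stack([(u-ci['cx'])/ci['fx']*d,(v-ci['cy'])/ci['fy']*d,d],-1)
    return (c-np.array(ci['t']))@np.array(ci['R'])
E
python3 - <<'E'
from h import *
for n in['scene','side']:
    p,d,ci=grab(n); np.savez(n,p=p,d=d,w=world(d,ci)); cv2.imwrite(f'pics/{n}0.png',p[...,::-1])
s=ctrl.observe(); print(s)
E
```

```text
pics
{'time_s': 0.1, 'joint_positions': array([ 1.02568682e+00,  1.81453833e-01,  1.60786290e+00,  4.00358778e-05,
        1.35378587e+00, -2.06296572e-01]), 'dq': array([ 0.00065648,  0.00034764, -0.00209751,  0.0006487 ,  0.00109841,
        0.00148389]), 'tau': array([ 2.72958614e-04, -4.34808612e+01, -3.42700195e+01,  7.04870769e-02,
        3.39422724e-02,  2.95125737e-06]), 'eef_pos': array([0.19084051, 0.54192462, 0.23792929]), 'tcp_rot': array([[-9.43146856e-01,  3.32375301e-01, -8.16356392e-04],
       [ 3.32376122e-01,  9.43146064e-01, -1.27083997e-03],
       [ 3.47547502e-04, -1.46992609e-03, -9.99998859e-01]]), 'force': array([ 0.50007174, -0.2329915 , -0.39091327]), 'wrist_torque': array([ 0.04998861,  0.01077647, -0.0477852 ]), 'finger_force': 0.0, 'gripper_width': 0.9991430419396975}
```

View pics/scene0.png

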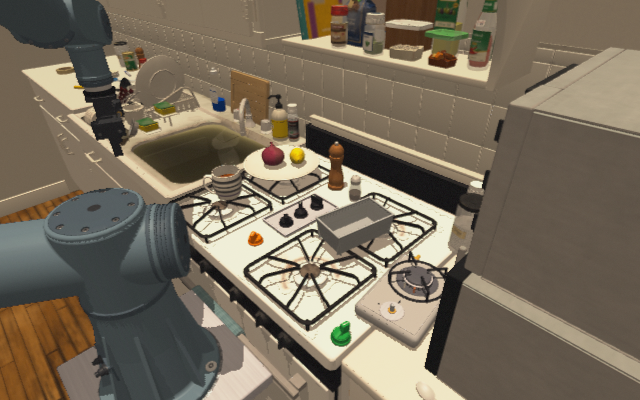

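View pics/side0.png

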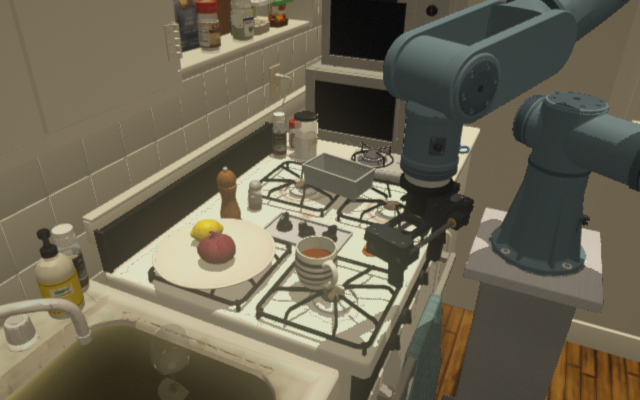

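The scene view shows three black knobs in the tray at about (286,220), (300,211) and (317,202). The look-alikes are the orange one at (256,239) and the green one at (342,333). The tin is at (355,223), the spindle at (392,310), the mug at (227,183), the mill at (337,165) and the salt at (355,187). The side view agrees. Next I'll measure roughly and crop the knobs.

```bash
python3 - <<'E'
from h import *
z=np.load('scene.npz'); p,w=z['p'],z['w']
for n,(u,v) in dict(k1=(286,218),k2=(300,209),k3=(317,200),org=(256,237),tinL=(318,232),tinR=(394,213),tinB=(357,195),tinF=(331,250),spin=(392,305),mill=(337,165),salt=(355,187),mug=(227,180)).items(): print(n,w[v,u].round(3))
k=(p.max(-1)<60)&(w[...,2]>.008)&(w[...,2]<.06)&(w[...,1]>.12)&(w[...,1]<.27)&(w[...,0]>.3)&(w[...,0]<.8)
n,l,st,c=cv2.connectedComponentsWithStats(k.astype('uint8'))
for i in range(1,n):
    if st[i,4]>30: q=w[l==i]; print(c[i].round(),st[i,4],q.min(0).round(3),q.max(0).round(3),np.median(q,0).round(3))
g=(w[...,2]>.095)&(w[...,2]<.125)&(w[...,1]>-.05)&(w[...,1]<.3)&(w[...,0]>.4)&(w[...,0]<.85); print('tin rim',w[g].min(0),w[g].max(0),g.sum())
a=p[170:260,250:420,::-1]; b=p[270:350,345:465,::-1]
cv2.imwrite('pics/c1.png',np.hstack([cv2.resize(a,(500,300),interpolation=2),cv2.resize(b,(300,300),interpolation=2)]))
E
```

```text
k1 [0.476 0.18  0.035]
k2 [0.546 0.197 0.025]
k3 [0.609 0.187 0.034]
org [0.37  0.187 0.02 ]
tinL [0.477 0.046 0.056]
tinR [ 0.764 -0.001 -0.001]
tinB [0.726 0.121 0.028]
tinF [ 0.498  0.017 -0.003]
spin [ 0.408 -0.251  0.061]
mill [0.739 0.224 0.095]
salt [0.723 0.129 0.057]
mug [0.407 0.364 0.118]
[316. 202.] 124 [0.594 0.172 0.008] [0.624 0.218 0.046] [0.609 0.187 0.022]
[300. 212.] 108 [0.526 0.175 0.009] [0.562 0.211 0.042] [0.543 0.193 0.019]
[286. 221.] 105 [0.465 0.175 0.008] [0.498 0.21  0.041] [0.476 0.183 0.02 ]
tin rim [ 0.45366901 -0.04981315  0.09501053] [0.76649846 0.25165246 0.12466241] 481
```

View pics/c1.png

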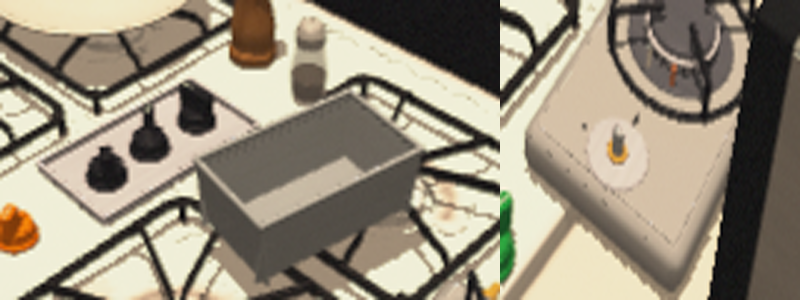

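The crop shows the far knob (316,202) with a full-length bar, and the two nearer ones, (286,221) and (300,212), with narrow stubs. I'll confirm from above with the wrist camera.

```bash
python3 - <<'E'
from h import *
ci=eyes.camera_info('wrist');R=np.array(ci['R']);s=ctrl.observe();T=s['tcp_rot']
print('cam in tool',T.T@(-R.T@ci['t']-s['eef_pos']),'\naxes',(T.T@R.T).round(2),ci['fx'])
z=np.load('scene.npz'); p,w=z['p'],z['w']
g=(w[...,2]>.098)&(w[...,2]<.112)&(w[...,1]>-.06)&(w[...,1]<.14)&(w[...,0]>.42)&(w[...,0]<.72)
q=w[g]; print('tin rim',q.min(0),q.max(0),g.sum(), cv2.minAreaRect(q[:,:2].astype('f4')))
for n,(a,b,c,d,h0,h1) in dict(mill=(.70,.78,.18,.28,.06,.2),salt=(.68,.77,.08,.18,.04,.1),mw=(.2,.8,-.36,-.30,.1,.3)).items():
    m=(w[...,0]>a)&(w[...,0]<b)&(w[...,1]>c)&(w[...,1]<d)&(w[...,2]>h0)&(w[...,2]<h1)
    if m.any(): print(n,np.percentile(w[m],[2,98],axis=0).round(3).tolist())
E
```

```text
cam in tool [ 0.07639834 -0.00036078 -0.1449408 ] 
axes [[-0.   -0.95 -0.3 ]
 [ 1.   -0.   -0.  ]
 [-0.   -0.3   0.95]] 326.1717923650542
tin rim [ 0.45366901 -0.05984588  0.09803508] [0.65030079 0.04955878 0.10837126] 344 ((0.5525091290473938, -0.015757836401462555), (0.1082553043961525, 0.18467533588409424), 80.30132293701172)
mill [[0.727, 0.217, 0.062], [0.762, 0.252, 0.164]]
salt [[0.716, 0.121, 0.041], [0.744, 0.15, 0.089]]
mw [[0.477, -0.344, 0.187], [0.489, -0.33, 0.227]]
```

```bash
python3 -m creep '[[[12.4,-13.9,0.6,3.2],[12.4,-13.9,0.6,3.2],[12.4,-13.9,0.6,3.2],[12.4,-13.9,0.6,3.2],[12.4,-13.9,0.6,3.2],[12.4,-13.9,0.6,3.2],[12.4,-13.9,0.6,3.2],[12.4,-13.9,0.6,3.2],[12.4,-13.9,0.6,3.2],[12.4,-13.9,0.6,3.2],[12.4,-13.9,0.6,3.2],[12.4,-13.9,0.6,3.2],[12.4,-13.9,0.6,3.2]]]'
cat >> h.py <<'E'
def knobs(name):
    p,d,ci=grab('wrist'); w=world(d,ci); np.savez(name,p=p,d=d,w=w)
    k=(p.max(-1)<70)&(w[...,2]>.033)&(w[...,2]<.05)&(abs(w[...,1]-.195)<.06)&(abs(w[...,0]-.55)<.13)
    n,l,st,c=cv2.connectedComponentsWithStats(k.astype('uint8'))
    for i in range(1,n):
        if st[i,4]>25:
            q=w[l==i]; (cx,cy),(a,b),th=cv2.minAreaRect((q[:,:2]*1000).astype('f4')); print(c[i].round(),st[i,4],'ctr %.1f %.1f size %.1f %.1f ang %.0f'%(cx,cy,a,b,th),'z',np.median(q[:,2]).round(4))
    return p,d,w,ci
E
python3 - <<'E'
from h import *
p,d,w,ci=knobs('w1'); cv2.imwrite('pics/w1.png',p[...,::-1])
s=ctrl.observe();print(s['eef_pos'],s['tcp_rot'][:,0],s['time_s'])
E
```

```text
time_s: 1.18
eef_pos: [0.503, 0.192, 0.2534]
tcp_rot: [[-1.0, 0.008, -0.0], [0.008, 1.0, -0.001], [0.0, -0.001, -1.0]]
force: [-1.0, -0.4, 0.3]
gripper_width: 0.998
finger_force: 0.0
[312. 153.] 217 ctr 480.1 186.9 size 21.4 13.1 ang 56 z 0.0397
[328. 215.] 166 ctr 554.8 206.6 size 21.2 13.0 ang 47 z 0.0394
[319. 261.] 326 ctr 613.0 195.9 size 11.7 42.7 ang 5 z 0.0395
[0.50151189 0.19373404 0.25316465] [-0.9999752   0.00693207  0.00124621] 1.2333
```

View pics/w1.png

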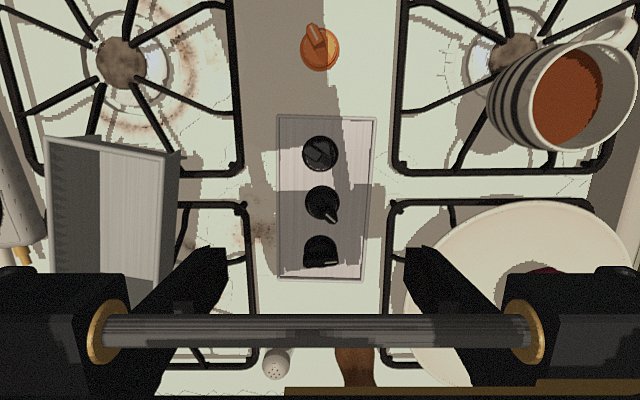

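The wrist view shows the two stubs at (312,153) and (328,215) and a full bar at (319,261), so the far knob is the sound one. The orange look-alike lies outside the tray at (320,45). Now to find its pointer direction and check the joint angles.

```bash
python3 - <<'E'
from h import *
z=np.load('w1.npz'); p,w=z['p'],z['w']
print(p[250:274:2,298:342:2].max(-1))
cv2.imwrite('pics/c2.png',cv2.resize(p[125:285,270:370,::-1],(375,600),interpolation=2))
print(ctrl.observe()['joint_positions'])
E
```

```text
[[114 112 120  23  21  22  28  17  16  19  19  14  20  14  15  23  26  27
   19  36 123 118]
 [116 117 119  18  15  19  19  10  15   1  19   2  14  11  14  14  19   6
   16  12 123 114]
 [118 113 121   0   3  17  14   0  28  11  10  17  10  13  12  12  17   9
   23   9 120 121]
 [115 118 126  15   0  13  23   9  18  18   5  10  16   3  15  19   0  19
    7  11 106 117]
 [120 116 117   6  17  17   8  15  20  12  11  30  17  19  23  19  28  15
   22  24  94 116]
 [113 117 105  17  27  14  25  22  17  29  23  33  26  18  15  21  19  20
   31  34  63 118]
 [121 113 104  19  25  28  27  23  24  23  35  14  30  36 109 127 137 143
  140 111  49 117]
 [116 115 117  11  21  14  26  15  20  24  20  21  15  28  20  15   8   8
    0  67 137 178]
 [116 113 119  38   9  20   4   7  11   7  14   8  32  18  78 117 124 152
  181 201 195 193]
 [119 110 124 123 113 103 129 171 187 204 175 174 171 212 194 199 193 188
  193 190 191 192]
 [156 189 197 195 197 192 191 193 193 192 189 194 191 196 187 194 191 188
  194 191 190 188]
 [192 190 193 190 189 189 187 194 192 191 188 194 187 193 185 194 187 189
  194 190 190 190]]
[ 1.47549049e-01  8.54899006e-02  1.68397321e+00  3.26092887e-04
  1.37334099e+00 -1.41637923e+00]
```

View pics/c2.png

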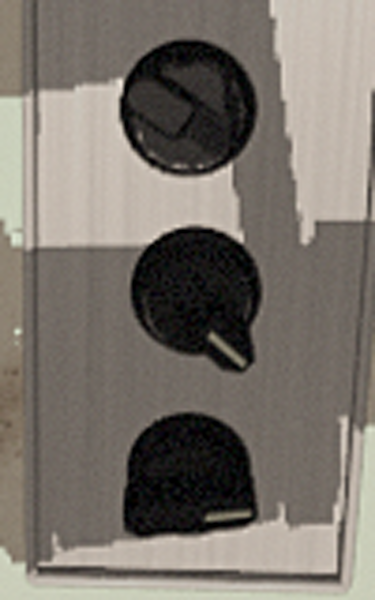

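The pointer of the sound knob is at +y (right end, pixel ~(328,262) in w1). The stubs are as measured: broken_a is nearest and broken_b is in the middle. I'll go for broken_a first.

```bash
python3 -m creep '[[[-0.85,-0.25,-1,9.3],[-0.85,-0.25,-2,9.3],[-0.85,-0.25,-3,9.3],[-0.85,-0.25,-4,9.3],[-0.85,-0.25,-5,9.3],[-0.85,-0.25,-6,9.3],[-0.85,-0.25,-6.5,9.3],[-0.85,-0.25,-7,9.3],[-0.85,-0.25,-7.5,9.3],[-0.85,-0.25,-8,9.3],[-0.85,-0.25,-8.6,9.3],[-0.85,-0.25,-9.15,9.3],[-0.85,-0.25,-9.15,9.3]]]' -0.1 25
python3 -m creep '[[[0,0,0,0],[0,0,0,0],[0,0,0,0],[0,0,0,0],[0,0,0,0]]]' -1 25
```

```text
time_s: 2.32
eef_pos: [0.4763, 0.1899, 0.0224]
tcp_rot: [[-0.563, -0.826, -0.006], [-0.826, 0.563, -0.0], [0.003, 0.004, -1.0]]
force: [-1.1, 0.3, -0.0]
gripper_width: 0.45
finger_force: 0.0
time_s: 2.73
eef_pos: [0.4804, 0.1889, 0.0259]
tcp_rot: [[-0.565, -0.825, 0.001], [-0.825, 0.565, 0.0], [-0.001, -0.001, -1.0]]
force: [-0.7, 1.1, 3.6]
gripper_width: 0.143
finger_force: 25.0
```

```bash
python3 -m creep '[[[0,0,1.5,0],[0,0,3,0],[0,0,4.5,0],[0.3,-0.6,5.4,0],[1,-2,5.4,0],[1.7,-3.5,5.4,0],[2.4,-5,5.4,0],[3.1,-6.5,5.4,0],[3.8,-8,5.4,0],[4.2,-8.6,5.4,0],[4.2,-8.6,4.5,0],[4.2,-8.6,3.5,0],[4.2,-8.6,2.5,0],[4.2,-8.6,2.5,0]]]'
python3 -m creep '[[[0,0,0,0],[0,0,0,0],[0,0,1.2,0],[0,0,2.4,0],[0,0,3.6,0],[-0.5,1,4,0],[-1,2,4,0],[-1,2,4,0]]]' -0.3
python3 - <<'E'
from h import *
knobs('w2'); print(ctrl.observe()['eef_pos'])
E
```

```text
time_s: 3.9
eef_pos: [0.5811, -0.026, 0.0826]
tcp_rot: [[-0.566, -0.824, -0.008], [-0.824, 0.566, 0.002], [0.003, 0.008, -1.0]]
force: [-1.2, 0.0, -1.0]
gripper_width: 0.148
finger_force: 25.0
time_s: 4.57
eef_pos: [0.5598, 0.0269, 0.1913]
tcp_rot: [[-0.563, -0.826, 0.005], [-0.826, 0.563, 0.001], [-0.003, -0.004, -1.0]]
force: [0.2, 0.5, -0.8]
gripper_width: 0.349
finger_force: 0.0
[0.56028041 0.02531188 0.19054894]
```

```bash
python3 -m creep '[[[0,1.5,0,-1],[-0.1,3,0,-1.5],[-0.1,4.5,0,-1.5],[-0.2,6,-0.5,-1.5],[-0.2,7.3,-1.5,-1.5],[-0.2,7.3,-2.8,-1.5],[-0.2,7.3,-4,-1.5],[-0.2,7.3,-5,-1.5],[-0.2,7.3,-5.8,-1.5],[-0.2,7.3,-6.5,-1.5],[-0.2,7.3,-6.5,-1.5]]]' -0.2
python3 -m creep '[[[0,0,0,0],[0,0,0,0],[0,0,0,0],[0,0,0,0],[0,0,0,0]]]' -1 25
```

```text
time_s: 5.53
eef_pos: [0.5532, 0.2052, 0.022]
tcp_rot: [[-0.687, -0.726, -0.005], [-0.726, 0.687, -0.001], [0.004, 0.003, -1.0]]
force: [-0.5, 0.1, -0.4]
gripper_width: 0.406
finger_force: 0.0
time_s: 5.95
eef_pos: [0.5564, 0.2062, 0.0269]
tcp_rot: [[-0.687, -0.726, 0.003], [-0.726, 0.687, 0.0], [-0.003, -0.002, -1.0]]
force: [-1.1, -0.2, 5.9]
gripper_width: 0.147
finger_force: 25.0
```

```bash
python3 -m creep '[[[0,0,1.5,0],[0,0,3,0],[0,0,4.5,0],[-0.1,-0.6,5.4,0],[-0.3,-2,5.4,0],[-0.5,-3.5,5.4,0],[-0.8,-5,5.4,0],[-1.1,-6.5,5.4,0],[-1.35,-7.9,5.4,0],[-1.35,-8.4,5.4,0],[-1.35,-8.4,4.5,0],[-1.35,-8.4,3.5,0],[-1.35,-8.4,2.5,0],[-1.35,-8.4,2.5,0]]]'
python3 -m creep '[[[0,0,0,0],[0,0,0,0],[0,0,1.2,0],[0,0,2.4,0],[0,0,3.6,0],[-0.5,1.5,4.8,-1],[-1,3,6,-2],[-1.5,4.5,6.5,-3],[-1.5,6,6.5,-4],[-1.5,7.5,6.5,-5],[-1.5,7.8,6.5,-6],[-1.5,7.8,6.5,-6.9],[-1.5,7.8,6.5,-6.9]]]' -0.3
python3 - <<'E'
from h import *
p,d,w,ci=knobs('w3'); cv2.imwrite('pics/w3.png',p[...,::-1]);print(ctrl.observe()['eef_pos'])
p,d,ci=grab('scene'); cv2.imwrite('pics/s3.png',np.hstack([cv2.resize(p[180:260,300:400,::-1],(500,400)),cv2.resize(p[270:350,360:420,::-1],(300,400))]))
E
```

```text
time_s: 7.12
eef_pos: [0.5178, -0.003, 0.0834]
tcp_rot: [[-0.688, -0.726, -0.007], [-0.726, 0.688, 0.002], [0.004, 0.007, -1.0]]
force: [-0.3, 0.2, -0.2]
gripper_width: 0.144
finger_force: 25.0
time_s: 8.2
eef_pos: [0.4839, 0.1929, 0.2525]
tcp_rot: [[-0.996, -0.09, 0.004], [-0.09, 0.996, 0.001], [-0.004, 0.0, -1.0]]
force: [-0.2, -1.2, 0.6]
gripper_width: 0.35
finger_force: 0.0
[308. 274.] 299 ctr 613.1 196.0 size 11.2 42.2 ang 4 z 0.0395
[0.48400361 0.19199376 0.25202278]
```

View pics/w3.png

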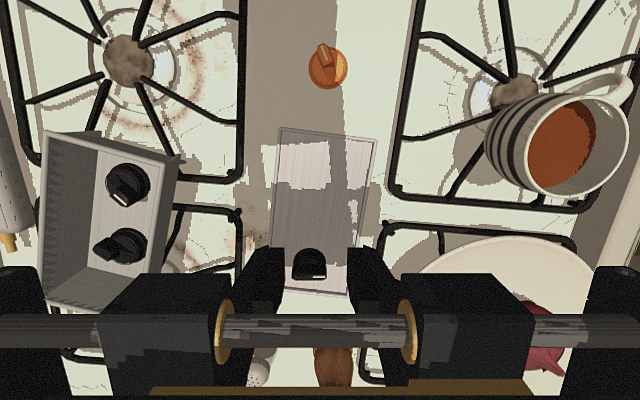

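View pics/s3.png

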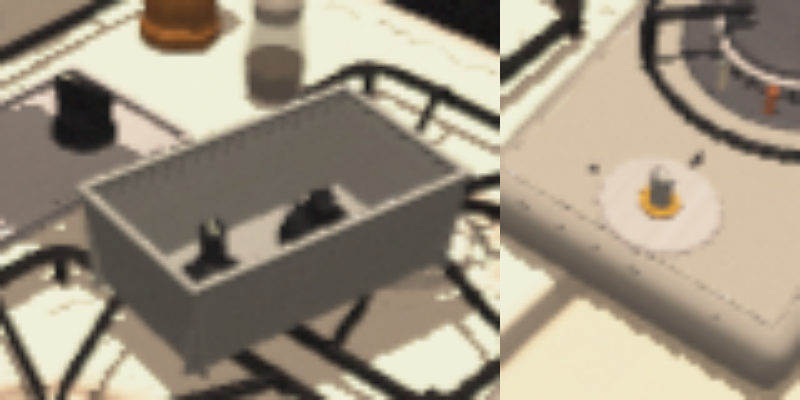

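Both rejects are in the tin, at (128,185) and (120,247), and the sound knob is undisturbed at (308,265). Before gripping it I'll measure the spindle from two yaws, which also gives the wrist camera's bias.

```bash
cat >> h.py <<'E'
def spin(name):
    s=ctrl.observe(); p,d,ci=grab('wrist'); w=world(d,ci); np.savez(name,p=p,d=d,w=w)
    near=(abs(w[...,0]-.408)<.03)&(abs(w[...,1]+.25)<.03)
    t=near&(w[...,2]>.057)&(w[...,2]<.067); q=w[t]
    v,u=np.nonzero(t); print('tip px',u.mean(),v.mean(),t.sum(),'med',np.median(q,0).round(4),'mid',((q.min(0)+q.max(0))/2).round(4),'rng',np.ptp(q,0).round(4))
    print('TCP',s['eef_pos'].round(4),'toolx',s['tcp_rot'][:,0].round(3),s['time_s']); return p,d,w,ci
E
python3 -m creep '[[[-3.4,-17.5,0,-0.9],[-3.4,-17.5,0,-0.9],[-3.4,-17.5,0,-0.9],[-3.4,-17.5,0,-0.9],[-3.4,-17.5,0,-0.9],[-3.4,-17.5,0,-0.9],[-3.4,-17.5,0,-0.9],[-3.4,-17.5,0,-0.9],[-3.4,-17.5,0,-0.9],[-3.4,-17.5,0,-0.9],[-3.4,-17.5,0,-0.9],[-3.4,-17.5,0,-0.9],[-3.4,-17.5,0,-0.9],[-3.4,-17.5,0,-0.9]]]' 0.3
python3 - <<'E'
from h import *
spin('p1')
E
python3 -m creep '[[[0,0,0,-15],[0,0,0,-15],[0,0,0,-15],[0,0,0,-15],[0,0,0,-15],[0,0,0,-15],[0,0,0,-15],[0,0,0,-15],[0,0,0,-15],[0,0,0,-15],[0,0,0,-15],[0,0,0,-15],[0,0,0,-15],[0,0,0,-15],[0,0,0,-15]]]'
python3 - <<'E'
from h import *
p,*_=spin('p2'); a=np.load('p1.npz')['p']
cv2.imwrite('pics/p.png',np.hstack([a[120:320,220:420,::-1],p[120:320,220:420,::-1]]).repeat(2,0).repeat(2,1))
E
```

```text
time_s: 9.47
eef_pos: [0.3983, -0.2463, 0.2502]
tcp_rot: [[-1.0, 0.004, 0.0], [0.004, 1.0, 0.0], [-0.0, 0.0, -1.0]]
force: [0.7, 0.4, -0.0]
gripper_width: 0.65
finger_force: 0.0
tip px 312.7962962962963 188.0 54 med [ 0.4087 -0.2494  0.061 ] mid [ 0.4088 -0.2494  0.06  ] rng [0.0071 0.0085 0.0053]
TCP [ 0.3983 -0.2463  0.2502] toolx [-1.     0.004 -0.   ] 9.4667
time_s: 10.77
eef_pos: [0.399, -0.2452, 0.2501]
tcp_rot: [[-0.001, 1.0, 0.0], [1.0, 0.001, -0.0], [-0.0, 0.0, -1.0]]
force: [0.4, -0.7, 0.8]
gripper_width: 0.648
finger_force: 0.0
tip px 324.8076923076923 182.0 52 med [ 0.4093 -0.2492  0.0609] mid [ 0.4094 -0.2497  0.0605] rng [0.0065 0.009  0.0054]
TCP [ 0.399  -0.2452  0.2501] toolx [-0.001  1.    -0.   ] 10.7667
```

View pics/p.png

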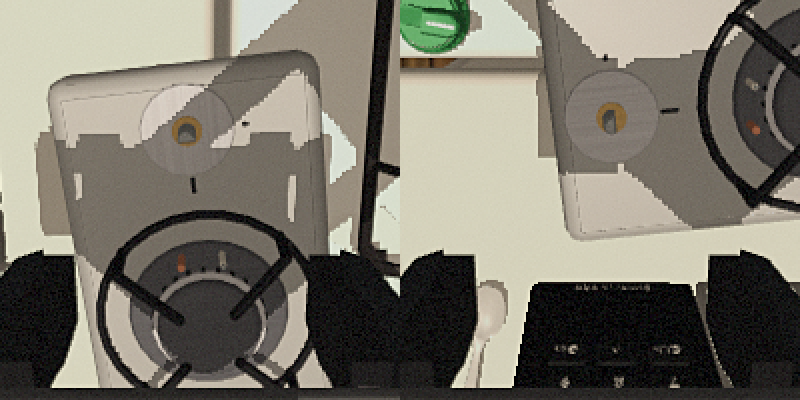

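Left half: spindle at crop (186,130), mark at (193,185). Right half: spindle at (610,118), mark at (669,110). The hob looks turned by a few degrees, so I'll compute the yaw from the mark.

```bash
python3 - <<'E'
from h import *
for n in['p1','p2']:
    z=np.load(n+'.npz'); p,w=z['p'],z['w']
    r=np.hypot(w[...,0]-.4105,w[...,1]+.2494)
    m=(p.max(-1)<45)&(abs(w[...,2]-.04)<.006)&(r>.024)&(r<.042)&(w[...,0]>.425)
    q=w[m]; c=q.mean(0); x=q[:,:2]-c[:2]; e=np.linalg.svd(x,full_matrices=False)[2][0]
    print(n,m.sum(),c.round(4),'from axis',np.degrees(np.arctan2(c[1]+.2494,c[0]-.4105)),'own',np.degrees(np.arctan(e[1]/e[0])),np.hypot(c[0]-.4105,c[1]+.2494))
    d=(abs(w[...,2]-.04)<.003)&(p.min(-1)>60)&(abs(w[...,0]-.48)<.14)&(abs(w[...,1]+.25)<.1); q=w[d]; print(cv2.minAreaRect(cv2.convexHull((q[:,:2]*1000).astype('f4'))))
z=np.load('w3.npz'); p,w=z['p'],z['w']
k=(w[...,2]>.037)&(w[...,2]<.043)&(p.max(-1)<300)&(abs(w[...,1]-.196)<.03)&(abs(w[...,0]-.613)<.02); q=w[k]
print(cv2.minAreaRect((q[:,:2]*1000).astype('f4')),q.mean(0))
E
```

```text
p1 12 [ 0.4425 -0.246   0.0415] from axis 6.106349789747064 own 10.117501818988853 0.03215272022392446
((483.3388671875, -241.71282958984375), (211.03089904785156, 148.93223571777344), 5.9946489334106445)
p2 12 [ 0.4428 -0.2457  0.0418] from axis 6.47355085590728 own 8.31118550087713 0.03250891411142655
((487.46307373046875, -240.8939208984375), (218.66830444335938, 148.87168884277344), 6.188714027404785)
((613.8726196289062, 196.14938354492188), (12.826913833618164, 42.14590835571289), 4.532290935516357) [0.61327975 0.19609464 0.03973137]
```

```bash
python3 -m creep '[[[8.58,17.65,0,15.75],[8.58,17.65,0,15.75],[8.58,17.65,0,15.75],[8.58,17.65,0,15.75],[8.58,17.65,0,15.75],[8.58,17.65,0,15.75],[8.58,17.65,0,15.75],[8.58,17.65,0,15.75],[8.58,17.65,0,15.75],[8.58,17.65,0,15.75],[8.58,17.65,0,15.75],[8.58,17.65,0,15.75],[8.58,17.65,0,15.75],[8.58,17.65,0,15.75],[8.58,17.65,0,15.75],[8.58,17.65,-1,15.75],[8.58,17.65,-2,15.75],[8.58,17.65,-3,15.75],[8.58,17.65,-4,15.75],[8.58,17.65,-4,15.75]]]' 0.6 30
python3 -m creep '[[[0,0,-1,0],[0,0,-2,0],[0,0,-3,0],[0,0,-4,0],[0,0,-5,0],[0,0,-5.4,0],[0,0,-5.4,0],[0,0,-5.4,0]]]'
```

```text
time_s: 12.48
eef_pos: [0.6093, 0.1931, 0.1445]
tcp_rot: [[-0.997, -0.071, -0.009], [-0.071, 0.998, -0.001], [0.009, -0.001, -1.0]]
force: [-1.3, 0.3, -0.8]
gripper_width: 0.799
finger_force: 0.0
time_s: 13.15
eef_pos: [0.6137, 0.1945, 0.0162]
tcp_rot: [[-0.997, -0.073, 0.001], [-0.073, 0.997, 0.0], [-0.001, 0.0, -1.0]]
force: [0.5, -0.4, 0.6]
gripper_width: 0.8
finger_force: 0.0
```

```bash
python3 -m creep '[[[0,0,0,0],[0,0,0,0],[0,0,0,0],[0,0,0,0],[0,0,0,0],[0,0,0,0],[0,0,0,0]]]' -1 30
python3 -m creep '[[[0,0,1,0],[0,0,2,0],[0,0,3.5,0],[0,0,5,0],[0,0,6.5,0],[0,0,7,0],[0,0,7,0],[0,0,7,0]]]'
python3 - <<'E'
from h import *
s=ctrl.observe();p,d,ci=grab('wrist');w=world(d,ci);T=s['tcp_rot'];q=(w-s['eef_pos'])@T
m=(abs(q[...,0])<.03)&(abs(q[...,1])<.021)&(q[...,2]>-.034)&(q[...,2]<.03)&(d>0)
for a,b in[(-.034,-.02),(-.02,.0),(0,.01),(.01,.02)]:
    k=m&(q[...,2]>a)&(q[...,2]<b)
    if k.sum(): print(a,b,k.sum(),np.percentile(q[k],[2,50,98],axis=0).round(4).tolist())
k=m&(q[...,2]<-.02); print(cv2.minAreaRect((q[k][:,:2]*1000).astype('f4')))
cv2.imwrite('pics/g.png',p[200:400,220:420,::-1].repeat(3,0).repeat(3,1)); print(s['eef_pos'],T[:,0],s['gripper_width'])
E
```

```text
time_s: 13.73
eef_pos: [0.6138, 0.195, 0.0161]
tcp_rot: [[-0.997, -0.075, 0.002], [-0.075, 0.997, 0.0], [-0.002, 0.0, -1.0]]
force: [-2.4, -0.3, 6.3]
gripper_width: 0.492
finger_force: 30.0
time_s: 14.4
eef_pos: [0.6129, 0.1948, 0.1896]
tcp_rot: [[-0.997, -0.075, 0.0], [-0.075, 0.997, -0.0], [-0.0, -0.0, -1.0]]
force: [-0.7, 0.1, -0.9]
gripper_width: 0.492
finger_force: 30.0
-0.034 -0.02 2685 [[-0.0056, -0.0198, -0.0249], [0.0011, -0.0003, -0.0236], [0.0061, 0.0195, -0.0206]]
-0.02 0.0 3028 [[0.0037, -0.0192, -0.0195], [0.0062, -0.0003, -0.0044], [0.0173, 0.0192, -0.0008]]
0 0.01 1182 [[0.0023, -0.0203, 0.0004], [0.0161, -0.0003, 0.0075], [0.0208, 0.0198, 0.0097]]
0.01 0.02 148 [[0.0097, -0.0196, 0.0101], [0.0193, -0.0002, 0.0116], [0.0214, 0.0183, 0.0136]]
((-0.2527599334716797, -0.018507003784179688), (42.07069778442383, 14.09500503540039), 88.56300354003906)
[0.61294897 0.19482758 0.18958165] [-9.97198616e-01 -7.47985713e-02 -3.07849121e-04] 0.49213608380273466
```

View pics/g.png

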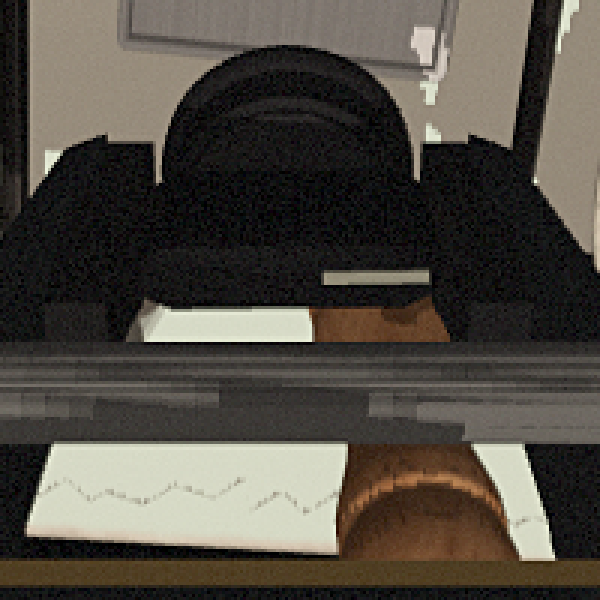

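The knob is gripped squarely and centred, with its pointer at the right end of the bar (375,277 in the crop). Carrying it to just above the spindle.

```bash
python3 -m creep '[[[-8.1,-17.76,0,-14.7],[-8.1,-17.76,0,-14.7],[-8.1,-17.76,0,-14.7],[-8.1,-17.76,0,-14.7],[-8.1,-17.76,0,-14.7],[-8.1,-17.76,0,-14.7],[-8.1,-17.76,0,-14.7],[-8.1,-17.76,0,-14.7],[-8.1,-17.76,0,-14.7],[-8.1,-17.76,0,-14.7],[-8.1,-17.76,0,-14.7],[-8.1,-17.76,0,-14.7],[-8.1,-17.76,0,-14.7],[-8.1,-17.76,0,-14.7],[-8.1,-17.76,-1.2,-14.7],[-8.1,-17.76,-2.4,-14.7],[-8.1,-17.76,-3.6,-14.7],[-8.1,-17.76,-3.6,-14.7],[-8.1,-17.76,-3.6,-14.7],[-8.1,-17.76,-3.6,-14.7]]]'
python3 - <<'E'
from h import *
s=ctrl.observe();print(s['eef_pos'],s['tcp_rot'],s['force'])
E
```

```text
time_s: 16.12
eef_pos: [0.4109, -0.2487, 0.1003]
tcp_rot: [[-0.108, 0.994, -0.0], [0.994, 0.108, 0.0], [0.001, -0.0, -1.0]]
force: [0.9, -0.2, -0.6]
gripper_width: 0.495
finger_force: 30.0
[ 0.41094982 -0.24871626  0.10034335] [[-1.07794616e-01  9.94173113e-01 -3.77268490e-04]
 [ 9.94173057e-01  1.07794786e-01  4.64836332e-04]
 [ 5.02795359e-04 -3.24963314e-04 -9.99999821e-01]] [ 0.89784371 -0.22188144 -0.57157744]
```

```bash
python3 -m creep '[[[-0.02,-0.02,-0.5,0],[-0.02,-0.02,-0.8,0],[-0.02,-0.02,-1.0,0],[-0.02,-0.02,-1.1,0],[-0.02,-0.02,-1.2,0],[-0.02,-0.02,-1.3,0],[-0.02,-0.02,-1.37,0],[-0.02,-0.02,-1.37,0]]]'
```

```text
time_s: 16.78
eef_pos: [0.41, -0.2496, 0.0656]
tcp_rot: [[-0.106, 0.994, -0.0], [0.994, 0.106, 0.0], [0.0, -0.0, -1.0]]
force: [0.7, 0.8, -0.4]
gripper_width: 0.493
finger_force: 30.0
```

```bash
python3 -m creep '[[[0,0,-0.1,0],[0,0,-0.2,0],[0,0,-0.25,0],[0,0,-0.3,0],[0,0,-0.35,0],[0,0,-0.35,0]]]' - 40
python3 - <<'E'
from h import *
s=ctrl.observe();T=s['tcp_rot']; print(s['eef_pos'],s['force'],s['finger_force'])
p,d,ci=grab('wrist');w=world(d,ci);q=(w-s['eef_pos'])@T
m=(abs(q[...,0])<.03)&(abs(q[...,1])<.015)&(q[...,2]>-.034)&(q[...,2]<-.02)&(d>0); print(np.median(q[m],0))
E
```

```text
time_s: 17.28
eef_pos: [0.4102, -0.2497, 0.057]
tcp_rot: [[-0.106, 0.994, 0.0], [0.994, 0.106, 0.0], [0.0, 0.0, -1.0]]
force: [-1.0, 1.5, 4.7]
gripper_width: 0.497
finger_force: 40.0
[ 0.41018145 -0.24968763  0.05704217] [-1.02926064  1.52012083  4.65567802] 40.00088922679424
[ 9.79673888e-04  5.08845869e-05 -2.36989243e-02]
```

The force is 4.7 N, so the knob is home and compressing the spring. Pressing on to the stop.

```bash
python3 -m creep '[[[0,0,-0.04,0],[0,0,-0.08,0],[0,0,-0.08,0],[0,0,-0.08,0],[0,0,-0.08,0]]]' - 50
python3 -m creep '[[[0,0,-0.04,0],[0,0,-0.06,0],[0,0,-0.06,0],[0,0,-0.06,0]]]'
```

```text
time_s: 17.75
eef_pos: [0.4103, -0.2498, 0.0561]
tcp_rot: [[-0.106, 0.994, 0.0], [0.994, 0.106, -0.0], [-0.0, 0.0, -1.0]]
force: [-3.2, 5.2, 14.2]
gripper_width: 0.494
finger_force: 50.0
time_s: 18.08
eef_pos: [0.4104, -0.2499, 0.0557]
tcp_rot: [[-0.107, 0.994, -0.0], [0.994, 0.107, -0.0], [-0.0, -0.0, -1.0]]
force: [-8.0, 8.7, 27.4]
gripper_width: 0.495
finger_force: 50.0
```

```bash
python3 -m creep '[[[0.0,0,0.05,0],[0,0,0.05,0],[0,0,0.05,0],[0,0,0.05,0],[0,0,0.05,0]]]'
python3 - <<'E'
from h import *
p,d,ci=grab('scene'); cv2.imwrite('pics/end.png',p[170:370,300:500,::-1].repeat(3,0).repeat(3,1)); print(ctrl.observe()['force'])
E
```

```text
time_s: 18.5
eef_pos: [0.4103, -0.2498, 0.056]
tcp_rot: [[-0.106, 0.994, 0.0], [0.994, 0.106, -0.0], [-0.0, 0.0, -1.0]]
force: [-5.0, 6.3, 16.7]
gripper_width: 0.492
finger_force: 50.0
[-5.02546639  5.98918935 17.72117231]
```

View pics/end.png

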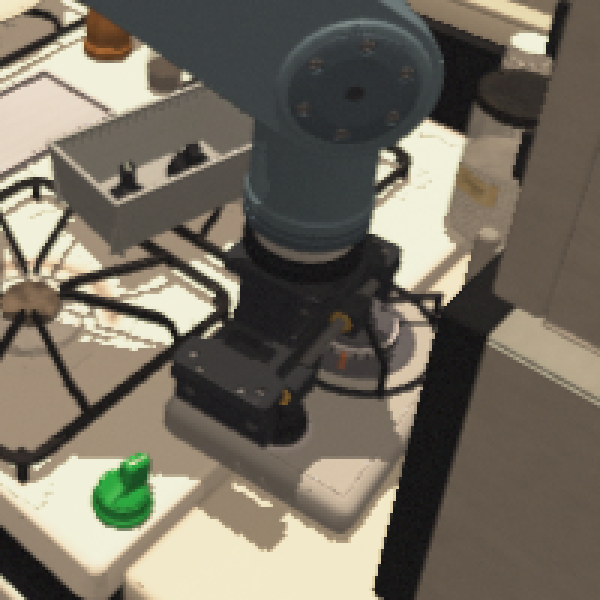

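The end view shows the gripper pressing at the spindle (270,430), both rejects in the tin at (125,180) and (187,157), and the bystanders in view (mill, salt, jar) still standing. Handing in.

```bash
python3 -c "
from cell import ctrl
print(ctrl.hand_in())"
```

```text
the job is handed in; nothing more can be done
None
```

I handed the job in at about 18.6 s: both broken knobs are in the tin, and the sound knob is on the spindle with its pointer to the mark, held down at the stop with about 17 N. `hand_in` returned no verdict, so this rests on my own force readings and camera checks.

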